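# Take the orange plate out of the drying rack and stand it in the tank

### The arm

A 6-joint arm with a two-finger parallel gripper is mounted at the origin on a cart in front of the work surface, level with it; the furniture and walls round the work are solid. World frame = base frame: x ahead of the robot, y to its left, z up, the work surface at z = 0. Lengths are in m, angles in rad, forces in N, time in s.
With the tool pointing down it reaches from about 0.25 to 0.725 m from the base axis. Payload 4 kg.
Tool frame: the origin (TCP) lies midway between the tips of the shut fingers; the grasp point (between the pads) lies pinch_z behind it (pinch_z is the distance from the TCP to the grasp point, in m); z points along the fingers, y is the direction in which the jaws open and shut (so a half turn about z gives the same grasp; the last joint's range is limited). The gripper opens to 85 mm and grips with 20 to 120 N. Pads are 22 mm wide; open, the fingers measure 114 mm over their backs; the gripper's body (76 mm by 85 mm) begins 54 mm behind the grasp point. The pads swing forward as they close: fully open they stand 13 mm farther back than shut.
Start: joints at [1.346, 0.241, 0.005, 1.335, 0, 1.571], TCP at [0.111, 0.487, 0.231] pointing down, gripper open.
Joint ranges: [-2.72, 2.72], [-1.05, 1.87], [-1.09, 1.28], [-1.99, 2.15], [-1.42, 1.44], [-3.14, 3.14]. Speed limits (rad/s): [2.79, 2.79, 3.14, 3.14, 3.14, 3.14].

### API

Orientations are given as a unit quaternion [x, y, z, w].
In Python, from workcell import * gives the robot as it stands.
- The arm moves only by the tool move_arm, never from a script. Its argument "motion" is a list of rows, each a list of 3 entries, a list of its own where there are three numbers: the finger opening in mm, from 0 to 85.4, then the shift along the tool's x, y, z in units of 50 mm (1.0 is 50 mm), then the turn about the tool's z in units of 6 degrees (1.0 is 6 degrees). In form: [[claw, [dx, dy, dz], roll], ...]. A call has exactly 10 rows; each row is the pose to reach, as a shift and turn from the pose commanded when the call began, along the tool's axes at that moment; what a row does not reach only later rows make up. A row lasts 1/10 s, in which the tool goes at most 50 mm and 8.59 degrees, less where a joint would pass 70% of its speed; a pose out of reach is approached as far as the arm can. A call with a gripper value outside its range is refused whole. The fingers move at their own pace and stop on an object; the grip force is fixed at half the most. Time passes only in rows, so rows that repeat a pose let the fingers close, or fill a call up. It gives the time, the measured TCP pose, the force and the opening at its end, in the units of the state.
- get_obs(): the state, without advancing time (a new reading comes with each control period).
- camera(name): name is "scene" or "top" or "wrist"; returns a dict with "color" (420x560x3 uint8, red, green, blue), "fx", "fy", "cx", "cy" (pixels), "rvec" (rotation vector, rad) and "tvec" (3), from world to camera coordinates, as OpenCV has them; the wrist camera has in their place "mount" (4x4, takes a point from camera to tool coordinates, whose origin is the TCP and whose axes are the flange's). Camera axes: x right, y down, z forward; pixel columns grow to the right and rows downward; lengths in m; the calibration is good to about 2 mm. A picture is of the moment at which its call begins: read the wrist's pose just before it. There is no depth.
- job_done(): hands the job in, once; it reports no verdict.
The state is a dict: "clock": time; "joint_pos": joint angles; "joint_vel": joint speeds; "tau": joint torques, N m; "eef_pos": TCP position; "tool_rot": TCP orientation; "ft_force": force on the tool from outside, world axes, zero at the start; "ft_torque": the same for the moment, N m; "grip_width": finger opening in m.
Only numpy, scipy, OpenCV 4.12 (cv2) and the standard library are available. Lean on these libraries where they do the work, as an engineer would, in place of code of your own. Each camera call takes 0.05 s, during which the arm holds its last target.

### The job

Slide the coated glass plate with the orange grip strip straight up out of its slot in the drying rack, lower it upright, strip uppermost, into the narrow glass tank and let go only when it is down on the tank's floor, so that it stands in the tank (it may lean on a wall). Do not drop it, and leave the plates with the blue and the green strip standing in their slots.

Things in the scene. Friction and masses are not known exactly. Their poses are not given: they have to be found in the camera images.
- plate_orange: The plate to move: white glass, 90 mm wide (its x), 4 mm thick (y), 120 mm tall (z, up), 110 g. Origin: middle of the lower edge. Its top 22 mm (98 to 120 mm up) is an orange plastic grip strip, 86 mm along x, 9 mm thick, centred: grasp it there, closing along y. It stands in a slot of the grey rack, lower edge 10 mm above the worktop; it is free of the slot once raised by 66 mm or more.
- plate_blue: The same plate with a blue strip, same origin and axes; to be left in its slot. The grey rack (124 x 206 mm, fixed) has three parallel slots 70 mm apart along the plates' y; which plate is in which varies. White ribs hold only the plates' side edges (10 mm deep, play 3 mm in thickness, 4 mm in width) and end 75 mm above the worktop.
- plate_green: The same plate with a green strip, same origin and axes, in another slot of the rack; to be left standing there.
- tank: Narrow empty open-topped tank with clear glass walls and a grey rim and foot, fixed to the worktop. Outside 142 mm (its x) x 54 mm (its y) x 80 mm tall; inside 130 mm (x) x 42 mm (y), inner floor 8 mm above the worktop. Origin: centre of its underside, z up. The plate goes in with its width along the tank's x (either way round).
There are look-alikes about, which are no part of the job. Leave any black or purple look-alike of the tank alone. Leave any pink look-alike of the plate_green alone.

How it is judged:
On the way:
1. the orange plate is held up, upright, with its lower edge above the ribs of the rack (height (world z) of plate_orange above 0.08 m and angle between plate_orange's own z axis and vertical below 0.5 rad and contact force between the fingers and plate_orange above 1 N), for 0.1 s.
At the end, for the whole second after the job is handed in: The orange plate stands at rest inside the tank, its lower edge on the tank's floor (within 8 mm) and between its walls, strip uppermost, leaning by no more than 34 degrees; the blue and the green plate are still in their slots, within 15 mm of where they were and within 10 degrees of upright (x of plate_orange in the frame of tank between -0.025 and 0.025 m and y of plate_orange in the frame of tank between -0.024 and 0.024 m and height (world z) of plate_orange below 0.016 m and angle between plate_orange's own z axis and vertical below 0.6 rad and linear speed of plate_orange below 0.02 m/s and distance of each of plate_blue, plate_green from where it was at the start of the episode below 0.015 m and angle between each of plate_blue, plate_green's own z axis and vertical below 0.17 rad); the robot touches nothing.
It fails at once if the orange plate is dropped: it moves faster than 0.8 m/s (a fall of about 30 mm) while the fingers do not touch it (linear speed of plate_orange above 0.8 m/s and contact force between the fingers and plate_orange below 0.01 N).
It also fails if it takes over 46 s, if anything falls off the work surface, if the arm or the gripper's body presses on something with over 40 N, if the wrist force passes 120 N, or if a joint passes its speed limit or range.

## Working session

There is one attempt and no reset: what is moved stays moved. The work goes in short steps, Python scripts to look and compute and a tool call to move; the robot and the scene stay as the last step left them, time stands still between calls to the robot, and variables do not carry over. Pictures are saved under pics/ and viewed, and the job is handed in when it is done.

Besides the shell and the picture viewer there is one more tool, called as name(argument=value, ...), one argument or row to a line, values as JSON. move_arm: Moves the arm, as the interface text tells. Its arguments: {"type":"object","properties":{"motion":{"type":"array","items":{"type":"array"}}},"required":["motion"]}

```bash
mkdir -p pics; ls; python3 - <<'E'
from workcell import *
import cv2
o=get_obs()
print({k:o[k] for k in('clock','eef_pos','tool_rot','grip_width','ft_force')})
try: print(pinch_z)
except Exception as e: print(e)
for n in('scene','top','wrist'):
    c=camera(n); cv2.imwrite(f'pics/{n}0.png',c['color'][:,:,::-1]); print(n,{k:v for k,v in c.items() if k!='color'})
E
```

```text
pics
{'clock': 0.0, 'eef_pos': array([0.11131778, 0.48679312, 0.23043187]), 'tool_rot': array([ 1.12147712e-01,  9.93691022e-01, -1.01541020e-03, -1.11305898e-04]), 'grip_width': 0.08506824402364636, 'ft_force': array([ 0.31593581, -0.08759863, -0.36674216])}
0.0187
scene {'fx': 399.4250406919957, 'fy': 399.4250406919957, 'cx': 286.01748159879355, 'cy': 202.72097250190905, 'rvec': array([ 2.31669852, -0.94052346,  0.34120676]), 'tvec': array([-0.3759196 ,  0.28548666,  1.15013806])}
top {'fx': 487.2534899204173, 'fy': 487.2534899204173, 'cx': 277.5508536747246, 'cy': 210.67214270931774, 'rvec': array([ 2.11961627, -2.11851918,  0.19489056]), 'tvec': array([-0.00698567,  0.50475689,  1.31078185])}
wrist {'fx': 352.9205559303345, 'fy': 352.9205559303345, 'cx': 285.5482396764516, 'cy': 205.9252930172278, 'mount': array([[-6.55648968e-04, -9.62279201e-01, -2.72063062e-01,
         6.95680670e-02],
       [ 9.99999750e-01, -7.03274665e-04,  7.75473829e-05,
        -4.88890316e-04],
       [-2.65957293e-04, -2.72062943e-01,  9.62279421e-01,
        -1.42483274e-01],
       [ 0.00000000e+00,  0.00000000e+00,  0.00000000e+00,
         1.00000000e+00]])}
```

View pics/scene0.png

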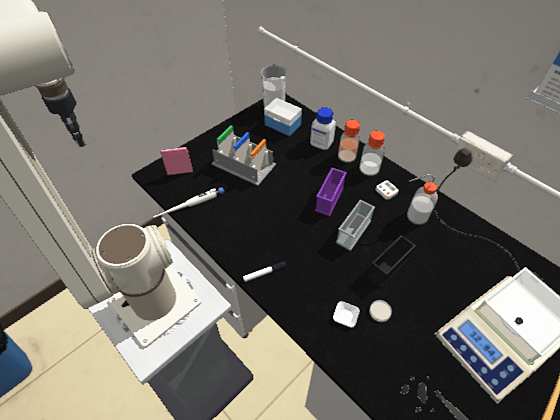

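View pics/top0.png

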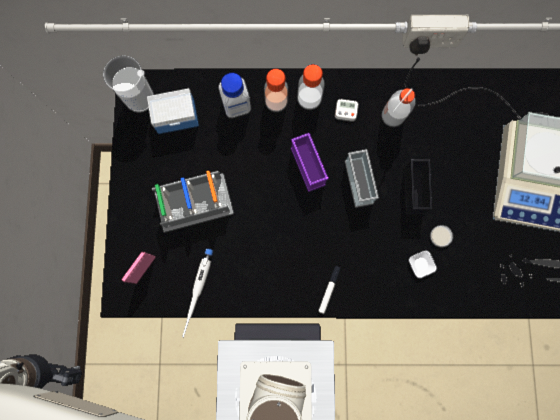

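View pics/wrist0.png

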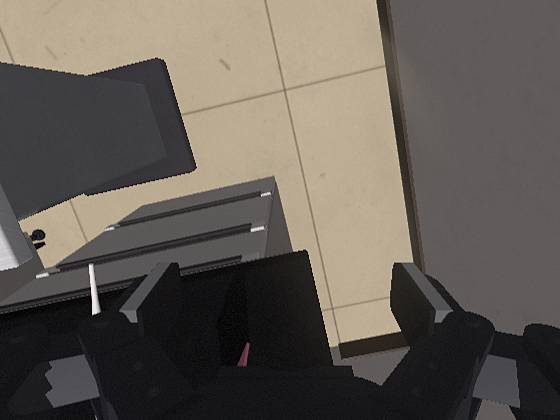

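Candidates for the orange strip in the top view are the strip at (212,187) and the bottle caps at (276,77), (312,72) and (406,96). The caps are round, so I choose the strip. For the tank there are grey/clear (362,178), purple (310,162) and black (421,184). I choose the grey one. Next I measure both and check a close crop.

```bash
cat > h.py <<'E'
from workcell import *
import numpy as np, cv2
from scipy.spatial.transform import Rotation as R
def cam_world(c,obs=None):
    if 'mount' in c:
        T=np.eye(4);T[:3,:3]=R.from_quat(obs['tool_rot']).as_matrix();T[:3,3]=obs['eef_pos'];T=T@c['mount']
        return T[:3,:3],T[:3,3]
    Rm=R.from_rotvec(c['rvec']).as_matrix(); return Rm.T,-Rm.T@c['tvec']
def ray(c,uv,z,obs=None):
    A,o=cam_world(c,obs); d=A@np.array([(uv[0]-c['cx'])/c['fx'],(uv[1]-c['cy'])/c['fy'],1.])
    return o+d*(z-o[2])/d[2]
def proj(c,p,obs=None):
    A,o=cam_world(c,obs); q=A.T@(np.array(p)-o); return np.array([q[0]/q[2]*c['fx']+c['cx'],q[1]/q[2]*c['fy']+c['cy']])
E
python3 - <<'E'
from h import *
c=camera('top'); im=c['color']; hsv=cv2.cvtColor(im,cv2.COLOR_RGB2HSV)
print('cam',cam_world(c)[1])
for n,(lo,hi) in dict(orange=(8,20),green=(50,80),blue=(105,125)).items():
    m=((hsv[...,0]>=lo)&(hsv[...,0]<=hi)&(hsv[...,1]>130)&(hsv[...,2]>60)).astype('uint8'); m[:160]=0;m[240:]=0;m[:,:145]=0;m[:,240:]=0
    k=cv2.findContours(m,0,2)[0]; k=max(k,key=cv2.contourArea); r=cv2.minAreaRect(k); b=cv2.boxPoints(r)
    print(n,r); print(np.array([ray(c,p,.13)[:2] for p in b]).round(4).tolist(), ray(c,r[0],.13).round(4))
cv2.imwrite('pics/topcrop.png',cv2.resize(im[120:245,140:440],None,fx=2.6,fy=2.6,interpolation=2)[:,:,::-1])
t=im[140:220,335:390]; cv2.imwrite('pics/tankcrop.png',cv2.resize(t,None,fx=7,fy=7,interpolation=2)[:,:,::-1])
E
```

```text
cam [ 0.24860216 -0.01526227  1.38236804]
orange ((211.14707946777344, 185.58824157714844), (32.25723648071289, 4.365641117095947), 75.96376037597656)
[[0.598, 0.1857], [0.6009, 0.1745], [0.5157, 0.1515], [0.5129, 0.1626]] [0.5566 0.1685 0.13  ]
green ((160.03114318847656, 199.25738525390625), (32.00824737548828, 4.179967880249023), 76.75948333740234)
[[0.5606, 0.3193], [0.5632, 0.3086], [0.4792, 0.2854], [0.4767, 0.296]] [0.5196 0.3022 0.13  ]
blue ((185.64706420898438, 192.58824157714844), (32.49977493286133, 4.365641117095947), 75.96376037597656)
[[0.5791, 0.253], [0.582, 0.2418], [0.4966, 0.2179], [0.4938, 0.229]] [0.5376 0.2354 0.13  ]
```

View pics/topcrop.png

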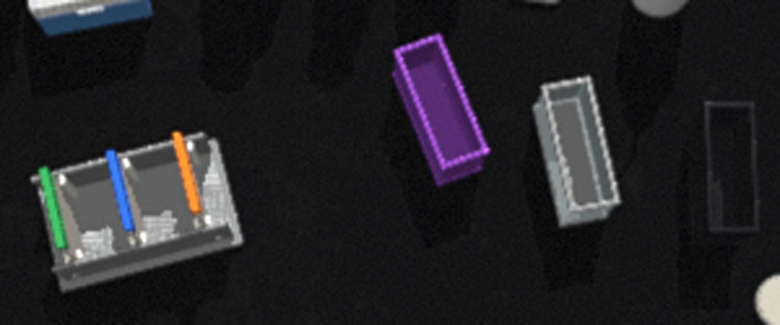

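View pics/tankcrop.png

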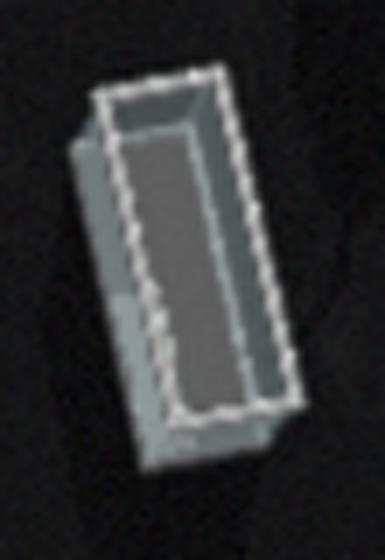

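```bash
python3 - <<'E'
from h import *
c=camera('top')
P=np.array([ray(c,((u+.5)/7-.5+335,(v+.5)/7-.5+140),.08)[:2] for u,v in [(95,90),(222,67),(305,405),(173,425)]])
print(P.round(4),[np.linalg.norm(P[i]-P[(i+1)%4]).round(4) for i in range(4)],P.mean(0).round(4))
d=(P[0]+P[1]-P[2]-P[3]); print('yaw',np.degrees(np.arctan2(d[1],d[0])), np.degrees(np.arctan2(*(P[0]-P[3])[::-1])),np.degrees(np.arctan2(*(P[1]-P[2])[::-1])))
o=get_obs(); M=R.from_quat(o['tool_rot']).as_matrix(); print(M.round(4))
for a in(.1515,):
  yo=np.degrees(np.arctan2(.0231,.0852)); print(yo)
# plate frame shift needed in tool axes
t=np.array([.5566,.1685,.20]); print((M.T@(t-o['eef_pos']))/.05)
print('tool x angle',np.degrees(np.arctan2(M[1,0],M[0,0])))
s=camera('scene')
for p in [(.5566,.1685,.13),(*P.mean(0),.08)]: print(proj(s,p))
# scene orange
hsv=cv2.cvtColor(s['color'],cv2.COLOR_RGB2HSV)
m=((hsv[...,0]>=8)&(hsv[...,0]<=20)&(hsv[...,1]>130)&(hsv[...,2]>60)).astype('uint8'); m[:,:235]=0;m[:,285:]=0;m[:130]=0;m[170:]=0
ys,xs=np.nonzero(m);print(xs.min(),xs.max(),ys.min(),ys.max(),xs.mean(),ys.mean(), proj(s,(.5566,.1685,.119)))
E
```

```text
[[ 0.6637 -0.2032]
 [ 0.6732 -0.254 ]
 [ 0.5354 -0.2818]
 [ 0.5275 -0.23  ]] [np.float64(0.0516), np.float64(0.1405), np.float64(0.0523), np.float64(0.1388)] [ 0.5999 -0.2422]
yaw 11.277896948939791 11.14421470314362 11.4099760917468
[[-9.748e-01  2.229e-01 -2.000e-04]
 [ 2.229e-01  9.748e-01 -1.000e-03]
 [ 0.000e+00 -1.100e-03 -1.000e+00]]
15.16973012318514
[-10.10091892  -4.22673109   0.62128628]
tool x angle 167.11881737104656
[258.35973886 146.54286336]
[357.53002217 217.60033595]
250 265 139 157 258.0353982300885 147.6637168141593 [258.50273293 148.88309362]
```

move_arm(
  motion=[
    [85,[-0.5,-0.2,0],0],
    [85,[-1.2,-0.5,0],-0.5],
    [85,[-2.0,-0.8,0],-1],
    [85,[-2.8,-1.2,0],-1.5],
    [85,[-3.7,-1.5,0],-2],
    [85,[-4.6,-1.9,0],-2.6],
    [85,[-5.5,-2.3,0],-3.2],
    [85,[-6.4,-2.6,0],-3.8],
    [85,[-7.2,-3.0,0],-4.3],
    [85,[-8.0,-3.3,0],-4.7],
  ],
)

```text
clock: 1.3
eef_pos: [0.4659, 0.2357, 0.2314]
tool_rot: [-0.134, 0.991, -0.0, -0.0]
ft_force: [-0.2, 0.3, 0.9]
grip_width: 0.0852
```

```bash
cat >> h.py <<'E'
def need(t,line=None):
    o=get_obs(); M=R.from_quat(o['tool_rot']).as_matrix()
    print('clk',o['clock'],'tcp',o['eef_pos'].round(4),'q',o['joint_pos'].round(3),'w',round(o['grip_width'],4),'F',o['ft_force'].round(2))
    yaw=np.degrees(np.arctan2(M[1,0],M[0,0])); print('yaw',yaw, 'tilt',np.degrees(np.arccos(-M[2,2])))
    print('units',((M.T@(np.array(t)-o['eef_pos']))/.05).round(3), 'roll',None if line is None else round(-(((line-yaw+90)%180)-90)/6,3))
E
python3 -c "
from h import *
need((.5566,.1685,.23),15.17)"
```

```text
clk 1.3 tcp [0.4659 0.2357 0.2314] q [0.468 0.284 0.064 1.35  0.    0.2  ] w 0.0852 F [-0.24  0.31  0.86]
yaw -164.6194168644863 tilt 0.0004325785538196268
units [-1.393 -1.776  0.027] roll 0.035
```

move_arm(
  motion=[
    [85,[-0.3,-0.4,0],0],
    [85,[-0.7,-0.9,0],0],
    [85,[-1.0,-1.3,0],0],
    [85,[-1.3,-1.6,0],0],
    [85,[-1.39,-1.78,0],0],
    [85,[-1.39,-1.78,0],0],
    [85,[-1.39,-1.78,0],0],
    [85,[-1.39,-1.78,0],0],
    [85,[-1.39,-1.78,0],0],
    [85,[-1.39,-1.78,0],0],
  ],
)

```text
clock: 2.3
eef_pos: [0.5547, 0.1705, 0.2316]
tool_rot: [-0.134, 0.991, 0.0, 0.0]
ft_force: [0.9, 0.0, 0.3]
grip_width: 0.0849
```

```bash
python3 -c "
from h import *
need((.5566,.1685,.12),15.17)
o=get_obs();c=camera('wrist');im=c['color'];cv2.imwrite('pics/wrist1.png',im[:,:,::-1])
hsv=cv2.cvtColor(im,cv2.COLOR_RGB2HSV)
m=((hsv[...,0]>=8)&(hsv[...,0]<=20)&(hsv[...,1]>150)&(hsv[...,2]>60)).astype('uint8')
k=max(cv2.findContours(m,0,2)[0],key=cv2.contourArea);r=cv2.minAreaRect(k);b=cv2.boxPoints(r);print(r,b.round(1).tolist());print(np.array([ray(c,p,.13,o)[:2] for p in b]).round(4).tolist())
"
```

```text
clk 2.3 tcp [0.5547 0.1705 0.2316] q [0.298 0.402 0.233 1.401 0.    0.03 ] w 0.0849 F [0.88 0.04 0.3 ]
yaw -164.6178705477675 tilt 0.014058777220220904
units [-0.026 -0.049  2.232] roll 0.035
((284.5, 146.5), (3.0, 11.0), 90.0) [[279.0, 145.0], [290.0, 145.0], [290.0, 148.0], [279.0, 148.0]]
[[0.5134, 0.1544], [0.5114, 0.1617], [0.5134, 0.1622], [0.5154, 0.1549]]
```

View pics/wrist1.png

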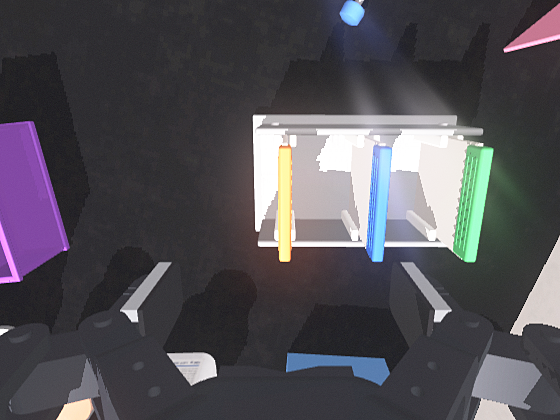

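```bash
python3 -c "
from h import *
o=get_obs();c=camera('wrist');im=c['color']
h=cv2.cvtColor(im,cv2.COLOR_RGB2HSV)
m=((h[...,0]>=5)&(h[...,0]<=32)&(h[...,1]>60)&(h[...,2]>150)).astype('uint8');m[:,:270]=0;m[:,300:]=0;m[:140]=0;m[266:]=0
for v in (150,170,200,230,255):
  x=np.nonzero(m[v])[0];print(v,x.min(),x.max())
ys=np.nonzero(m)[0];print(ys.min(),ys.max())
a=ray(c,(284.7,146),.13,o);b=ray(c,(284.7,261),.13,o);print(a,b,np.linalg.norm(a-b),(a+b)/2,np.degrees(np.arctan2(*(b-a)[1::-1])))
need((*((a+b)/2)[:2],.12),15.17)
"
```

```text
150 279 291
170 278 292
200 278 291
230 279 291
255 279 290
144 261
[0.5131624  0.15826288 0.13      ] [0.59586816 0.18088228 0.13      ] 0.08574310192931443 [0.55451528 0.16957258 0.13      ] 15.295919312131849
clk 2.4 tcp [0.5549 0.1703 0.2315] q [0.298 0.402 0.233 1.401 0.    0.03 ] w 0.0851 F [ 0.38 -0.11  1.18]
yaw -164.63712102306468 tilt 0.014590994826167944
units [ 0.012 -0.013  2.23 ] roll 0.032
```

The wrist view shows the orange strip at columns 279–291, rows 146–261. It measures 85.7 mm against the given 86 mm, and the blue strip is to its right at (380,205). I go down with the fingers part closed.

move_arm(
  motion=[
    [50,[0,-0.02,0.2],0],
    [50,[0,-0.02,0.5],0],
    [50,[0,-0.02,0.9],0],
    [50,[0,-0.02,1.3],0],
    [50,[0,-0.02,1.7],0],
    [50,[0,-0.02,2.1],0],
    [50,[0,-0.02,2.4],0],
    [50,[0,-0.02,2.6],0],
    [50,[0,-0.02,2.63],0],
    [50,[0,-0.02,2.63],0],
  ],
)

```text
clock: 3.4
eef_pos: [0.5554, 0.1689, 0.0997]
tool_rot: [-0.133, 0.991, -0.0, -0.0]
ft_force: [0.3, -1.1, -0.6]
grip_width: 0.0497
```

```bash
python3 -c "
from h import *
need((.555,.1695,.1),15.17)
c=camera('wrist');cv2.imwrite('pics/wrist2.png',c['color'][:,:,::-1])
"
```

```text
clk 3.4 tcp [0.5554 0.1689 0.0997] q [ 0.295  0.484  0.006  1.093 -0.     0.028] w 0.0497 F [ 0.27 -1.1  -0.65]
yaw -164.68032259165994 tilt 0.015339945784555652
units [ 0.005  0.013 -0.006] roll 0.025
```

View pics/wrist2.png

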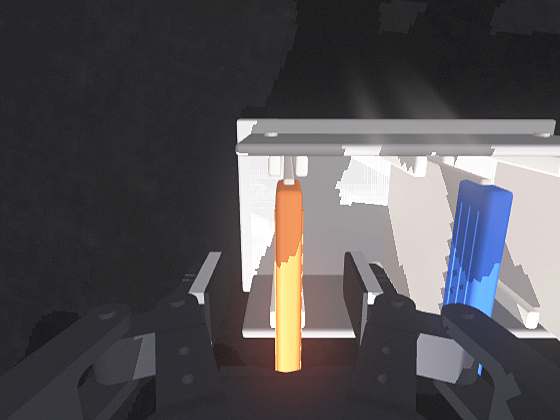

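The strip at column 288 stands between the pads (215 and 350), about 1 mm off centre. I close.

move_arm(
  motion=[
    [30,[0,0.02,0],0],
    [20,[0,0.02,0],0],
    [12,[0,0.02,0],0],
    [0,[0,0.02,0],0],
    [0,[0,0.02,0],0],
    [0,[0,0.02,0],0],
    [0,[0,0.02,0],0],
    [0,[0,0.02,0],0],
    [0,[0,0.02,0],0],
    [0,[0,0.02,0],0],
  ],
)

```text
clock: 4.45
eef_pos: [0.5557, 0.1701, 0.1005]
tool_rot: [-0.133, 0.991, 0.0, 0.001]
ft_force: [0.1, 0.7, 5.3]
grip_width: 0.0082
```

move_arm(
  motion=[
    [0,[0,0.02,-0.1],0],
    [0,[0,0.02,-0.3],0],
    [0,[0,0.02,-0.55],0],
    [0,[0,0.02,-0.8],0],
    [0,[0,0.02,-1.1],0],
    [0,[0,0.02,-1.4],0],
    [0,[0,0.02,-1.7],0],
    [0,[0,0.02,-2.0],0],
    [0,[0,0.02,-2.3],0],
    [0,[0,0.02,-2.4],0],
  ],
)

```text
clock: 5.45
eef_pos: [0.5558, 0.1712, 0.2227]
tool_rot: [-0.133, 0.991, 0.0, 0.002]
ft_force: [0.8, 0.9, -1.9]
grip_width: 0.0076
```

```bash
python3 -c "
from h import *
need((.60,-.2422,.22),11.3)
o=get_obs();c=camera('wrist');cv2.imwrite('pics/wrist3.png',c['color'][:,:,::-1])
c=camera('scene');cv2.imwrite('pics/scene3.png',cv2.resize(c['color'][80:300,150:450],None,fx=2.5,fy=2.5)[:,:,::-1])
"
```

```text
clk 5.45 tcp [0.5558 0.1712 0.2227] q [0.299 0.405 0.213 1.375 0.    0.031] w 0.0076 F [ 0.77  0.92 -1.94]
yaw -164.67822640798758 tilt 0.23527657078046013
units [ 1.333 -8.207  0.047] roll 0.67
```

View pics/wrist3.png

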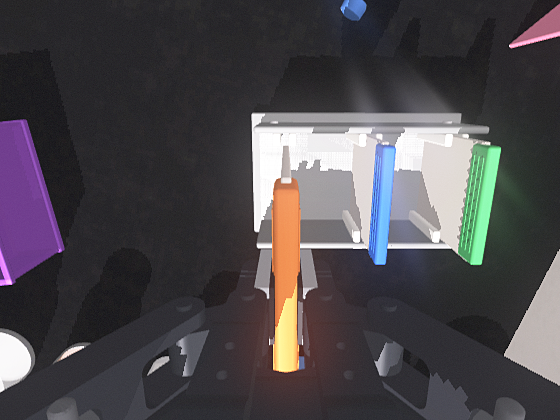

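View pics/scene3.png

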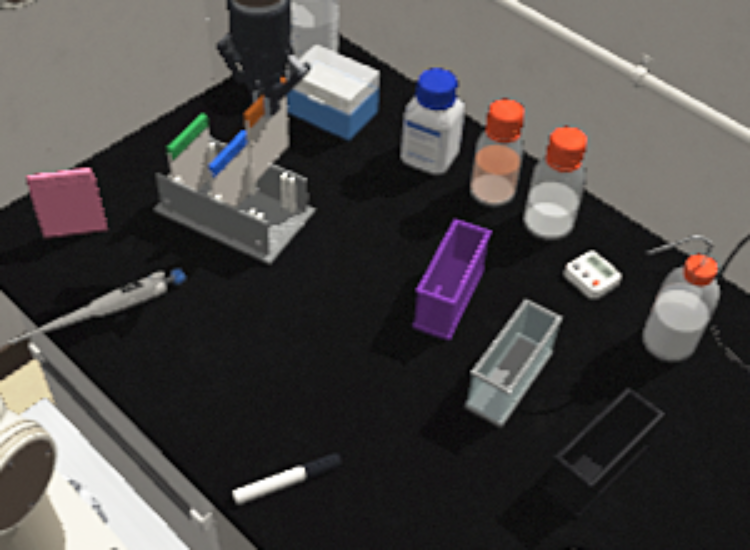

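The plate hangs upright, clear of the rack, and the blue and green plates still stand. I carry it toward the tank.

move_arm(
  motion=[
    [0,[0.0,-0.15,0],0],
    [0,[0.05,-0.4,0],0],
    [0,[0.1,-0.8,0],0.1],
    [0,[0.2,-1.3,0],0.1],
    [0,[0.3,-1.8,0],0.2],
    [0,[0.4,-2.4,0],0.3],
    [0,[0.5,-3.0,0],0.4],
    [0,[0.6,-3.6,0],0.5],
    [0,[0.7,-4.2,0],0.6],
    [0,[0.8,-4.8,0],0.67],
  ],
)

```text
clock: 6.55
eef_pos: [0.5789, -0.0735, 0.2189]
tool_rot: [-0.098, 0.995, 0.0, -0.001]
ft_force: [-0.2, 0.6, -2.2]
grip_width: 0.0077
```

```bash
python3 -c "
from h import *
need((.60,-.2422,.22),11.3)"
```

```text
clk 6.55 tcp [ 0.5789 -0.0735  0.2189] q [-0.126  0.415  0.219  1.377 -0.    -0.322] w 0.0077 F [-0.19  0.6  -2.22]
yaw -168.77618789749394 tilt 0.10806875854044859
units [ 0.242 -3.392 -0.023] roll -0.013
```

move_arm(
  motion=[
    [0,[0.1,-0.6,0],0],
    [0,[0.15,-1.2,0],0],
    [0,[0.2,-1.8,0],0],
    [0,[0.24,-2.3,0],0],
    [0,[0.24,-2.8,0],0],
    [0,[0.24,-3.1,0],0],
    [0,[0.24,-3.3,0],0],
    [0,[0.24,-3.3,0],0],
    [0,[0.24,-3.3,0],0],
    [0,[0.24,-3.3,0],0],
  ],
)

```text
clock: 7.55
eef_pos: [0.6002, -0.2342, 0.2199]
tool_rot: [-0.099, 0.995, 0.0, -0.0]
ft_force: [0.4, -0.2, -1.0]
grip_width: 0.008
```

```bash
python3 -c "
from h import *
need((.60,-.2422,.22),11.3)
o=get_obs();c=camera('wrist');cv2.imwrite('pics/wrist4.png',c['color'][:,:,::-1])
c=camera('scene');cv2.imwrite('pics/scene4.png',cv2.resize(c['color'][120:280,280:460],None,fx=3.6,fy=3.6)[:,:,::-1])
c=camera('top');cv2.imwrite('pics/top4.png',cv2.resize(c['color'][100:260,270:450],None,fx=3.6,fy=3.6)[:,:,::-1])
"
```

```text
clk 7.55 tcp [ 0.6002 -0.2342  0.2199] q [-0.372  0.543  0.425  1.453  0.    -0.571] w 0.008 F [ 0.36 -0.19 -1.  ]
yaw -168.6226963855566 tilt 0.027497987605529225
units [ 0.036 -0.156 -0.002] roll 0.013
```

View pics/wrist4.png

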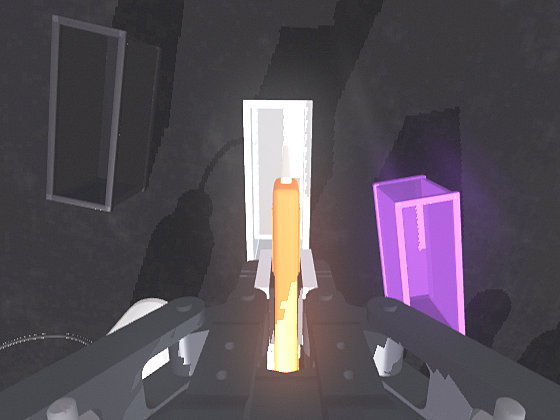

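View pics/scene4.png

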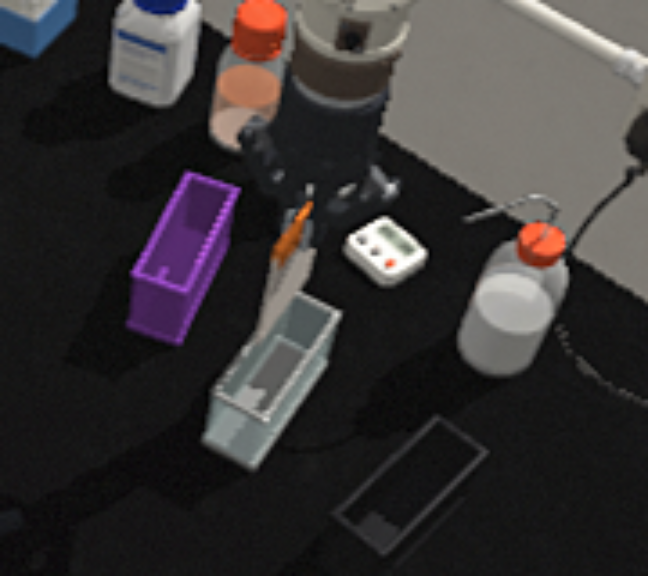

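The wrist picture shows the tank rim's end at (243–313, 100) and the plate at column 286, a little right of the rim's middle. I work out the tank centre from that.

```bash
python3 -c "
from h import *
o=get_obs();c=camera('wrist');cv2.imwrite('pics/w4c.png',cv2.resize(c['color'][80:280,220:340],None,fx=3,fy=3)[:,:,::-1])
a=ray(c,(243,100),.08,o);b=ray(c,(313,100),.08,o);print(a,b,np.linalg.norm(a-b))
m=(a+b)/2; y=np.radians(11.3); u=np.array([np.cos(y),np.sin(y),0])
print('end dir',np.degrees(np.arctan2(*(b-a)[1::-1])))
ctr=m+.071*u;print(ctr); need((*ctr[:2],.22),11.3)
# plate visible bottom
"
```

```text
[ 0.53409128 -0.28103871  0.08      ] [ 0.52353206 -0.22840031  0.08      ] 0.053687044442964904
end dir 101.34293429980045
[ 0.59843531 -0.24080733  0.08      ]
clk 7.75 tcp [ 0.6004 -0.2345  0.2201] q [-0.372  0.543  0.425  1.453  0.    -0.571] w 0.0083 F [-0.29  0.8  -0.74]
yaw -168.63043295959542 tilt 0.014277606817974317
units [ 0.064 -0.117  0.002] roll 0.012
```

View pics/w4c.png

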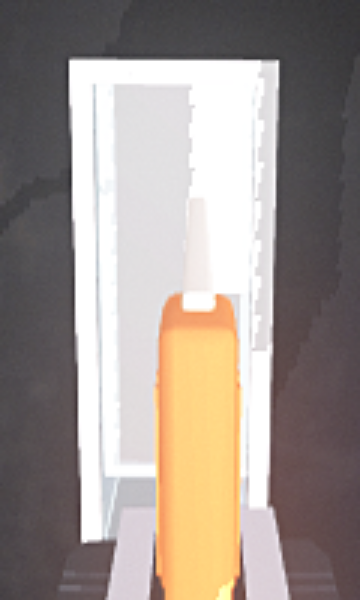

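Both estimates of the tank centre agree within 2 mm: (0.600, -0.242) and (0.598, -0.241). The yaw is 11.3° in both, and the plate hangs vertical. I shift and lower it to about 15 mm above the floor.

move_arm(
  motion=[
    [0,[0.05,-0.14,0],0],
    [0,[0.05,-0.14,0],0],
    [0,[0.05,-0.14,0.2],0],
    [0,[0.05,-0.14,0.5],0],
    [0,[0.05,-0.14,0.9],0],
    [0,[0.05,-0.14,1.3],0],
    [0,[0.05,-0.14,1.6],0],
    [0,[0.05,-0.14,1.9],0],
    [0,[0.05,-0.14,2.1],0],
    [0,[0.05,-0.14,2.1],0],
  ],
)

```text
clock: 8.75
eef_pos: [0.5977, -0.2421, 0.1123]
tool_rot: [-0.098, 0.995, 0.001, -0.002]
ft_force: [-0.8, -0.3, -1.4]
grip_width: 0.0082
```

```bash
python3 -c "
from h import *
need((.5992,-.2415,.0985),11.3)
o=get_obs();c=camera('wrist');cv2.imwrite('pics/wrist5.png',c['color'][:,:,::-1])
c=camera('scene');cv2.imwrite('pics/scene5.png',cv2.resize(c['color'][170:280,300:420],None,fx=5,fy=5)[:,:,::-1])
"
```

```text
clk 8.75 tcp [ 0.5977 -0.2421  0.1123] q [-0.385  0.598  0.236  1.213  0.    -0.582] w 0.0082 F [-0.75 -0.29 -1.39]
yaw -168.70402462179962 tilt 0.2524533209662766
units [-0.032  0.005  0.276] roll -0.001
```

View pics/wrist5.png

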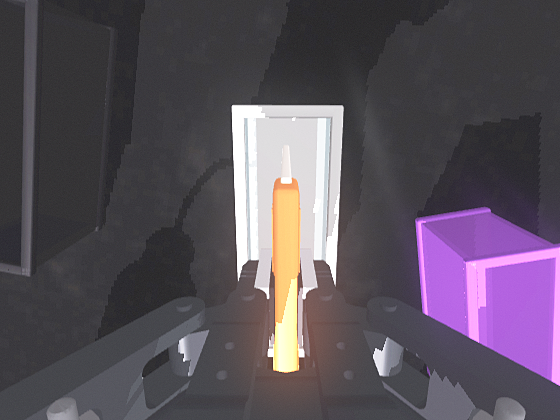

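View pics/scene5.png

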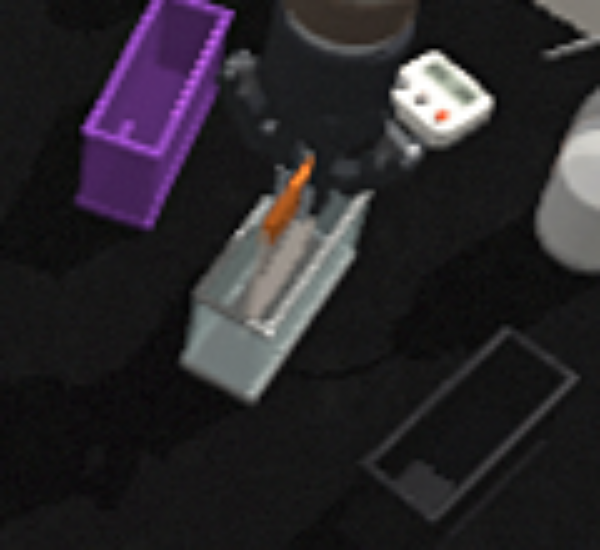

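The plate's column 286 is within 2 px of the rim's middle (287.5), and it is inside the walls. I lower slowly until the floor pushes back.

move_arm(
  motion=[
    [0,[0,0,0.03],0],
    [0,[0,0,0.06],0],
    [0,[0,0,0.1],0],
    [0,[0,0,0.13],0],
    [0,[0,0,0.16],0],
    [0,[0,0,0.19],0],
    [0,[0,0,0.22],0],
    [0,[0,0,0.25],0],
    [0,[0,0,0.27],0],
    [0,[0,0,0.27],0],
  ],
)

```text
clock: 9.85
eef_pos: [0.5991, -0.2426, 0.1011]
tool_rot: [-0.098, 0.995, 0.0, -0.0]
ft_force: [-0.2, 0.7, -0.7]
grip_width: 0.008
```

move_arm(
  motion=[
    [0,[0,0,0.01],0],
    [0,[0,0,0.02],0],
    [0,[0,0,0.03],0],
    [0,[0,0,0.04],0],
    [0,[0,0,0.05],0],
    [0,[0,0,0.05],0],
    [0,[0,0,0.05],0],
    [0,[0,0,0.05],0],
    [0,[0,0,0.05],0],
    [0,[0,0,0.05],0],
  ],
)

```text
clock: 10.85
eef_pos: [0.5992, -0.2426, 0.0988]
tool_rot: [-0.098, 0.995, -0.0, 0.0]
ft_force: [0.2, -0.5, -2.0]
grip_width: 0.0081
```

move_arm(
  motion=[
    [0,[0,0,0.01],0],
    [0,[0,0,0.02],0],
    [0,[0,0,0.03],0],
    [0,[0,0,0.04],0],
    [0,[0,0,0.05],0],
    [0,[0,0,0.05],0],
    [0,[0,0,0.05],0],
    [0,[0,0,0.05],0],
    [0,[0,0,0.05],0],
    [0,[0,0,0.05],0],
  ],
)

```text
clock: 11.85
eef_pos: [0.5994, -0.2429, 0.0985]
tool_rot: [-0.098, 0.995, -0.001, 0.001]
ft_force: [-3.3, 0.5, 8.2]
grip_width: 0.0085
```

The floor is reached: 8 N upward, with TCP z at the predicted 0.0985. I release gradually.

move_arm(
  motion=[
    [10,[0,0,0.03],0],
    [12,[0,0,0.03],0],
    [15,[0,0,0.03],0],
    [20,[0,0,0.03],0],
    [25,[0,0,0.03],0],
    [30,[0,0,0.03],0],
    [36,[0,0,0.03],0],
    [42,[0,0,0.03],0],
    [50,[0,0,0.03],0],
    [60,[0,0,0.03],0],
  ],
)

```text
clock: 12.85
eef_pos: [0.5993, -0.2427, 0.0948]
tool_rot: [-0.098, 0.995, -0.0, 0.0]
ft_force: [0.4, 0.2, -0.4]
grip_width: 0.0596
```

```bash
python3 -c "
from h import *
need((.5992,-.2415,.0985),11.3)
o=get_obs();c=camera('wrist');cv2.imwrite('pics/wrist6.png',c['color'][:,:,::-1])
"
```

```text
clk 12.85 tcp [ 0.5993 -0.2427  0.0948] q [-0.385  0.611  0.211  1.171  0.    -0.582] w 0.0596 F [ 0.38  0.19 -0.45]
yaw -168.7026457900638 tilt 0.008726592811953881
units [-0.004  0.024 -0.073] roll -0.0
```

View pics/wrist6.png

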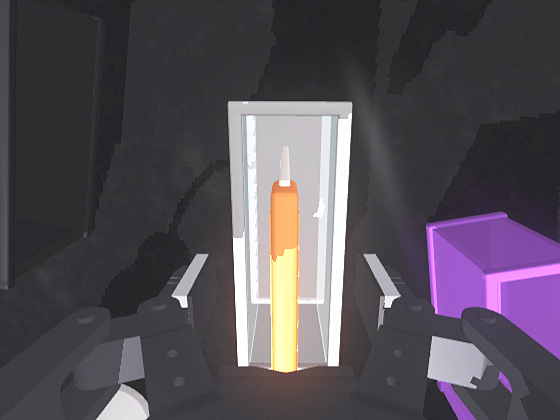

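The fingers are clear of the strip, and the plate stands nearly vertical in the tank at column 285. I open fully and withdraw upward.

move_arm(
  motion=[
    [75,[0,0,0],0],
    [80,[0,0,-0.1],0],
    [80,[0,0,-0.3],0],
    [80,[0,0,-0.6],0],
    [80,[0,0,-1.0],0],
    [80,[0,0,-1.5],0],
    [80,[0,0,-2.0],0],
    [80,[0,0,-2.5],0],
    [80,[0,0,-2.8],0],
    [80,[0,0,-2.8],0],
  ],
)

```text
clock: 13.9
eef_pos: [0.6008, -0.2433, 0.2391]
tool_rot: [-0.098, 0.995, -0.002, 0.003]
ft_force: [0.2, -0.8, -0.1]
grip_width: 0.0804
```

```bash
python3 -c "
from h import *
need((.5992,-.2415,.0985),11.3)
o=get_obs();c=camera('wrist');cv2.imwrite('pics/wrist7.png',c['color'][:,:,::-1])
for p in [(278,150),(278,260)]: pass
c=camera('scene');cv2.imwrite('pics/scene7.png',cv2.resize(c['color'][110:290,190:430],None,fx=3.2,fy=3.2)[:,:,::-1])
c=camera('top');hsv=cv2.cvtColor(c['color'],cv2.COLOR_RGB2HSV)
for n,(lo,hi) in dict(green=(50,80),blue=(105,125)).items():
    m=((hsv[...,0]>=lo)&(hsv[...,0]<=hi)&(hsv[...,1]>130)&(hsv[...,2]>60)).astype('uint8'); m[:160]=0;m[240:]=0;m[:,:145]=0;m[:,240:]=0
    r=cv2.minAreaRect(max(cv2.findContours(m,0,2)[0],key=cv2.contourArea));print(n,r[0],ray(c,r[0],.13))
"
```

```text
clk 13.9 tcp [ 0.6008 -0.2433  0.2391] q [-0.385  0.541  0.471  1.493 -0.    -0.582] w 0.0804 F [ 0.2  -0.79 -0.07]
yaw -168.69922261070215 tilt 0.42178461547031676
units [0.041 0.053 2.813] roll 0.0
green (160.03114318847656, 199.25738525390625) [0.51964691 0.30223021 0.13      ]
blue (185.64706420898438, 192.58824157714844) [0.5376348  0.23536027 0.13      ]
```

View pics/wrist7.png

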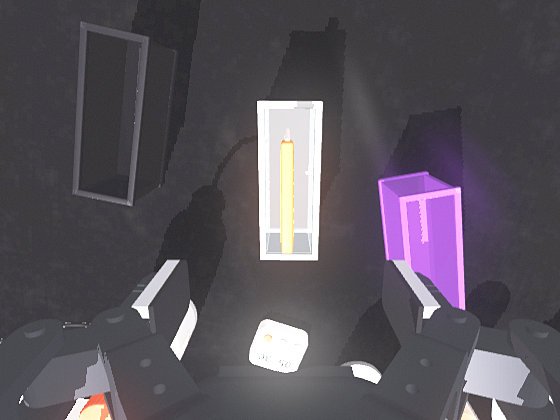

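View pics/scene7.png

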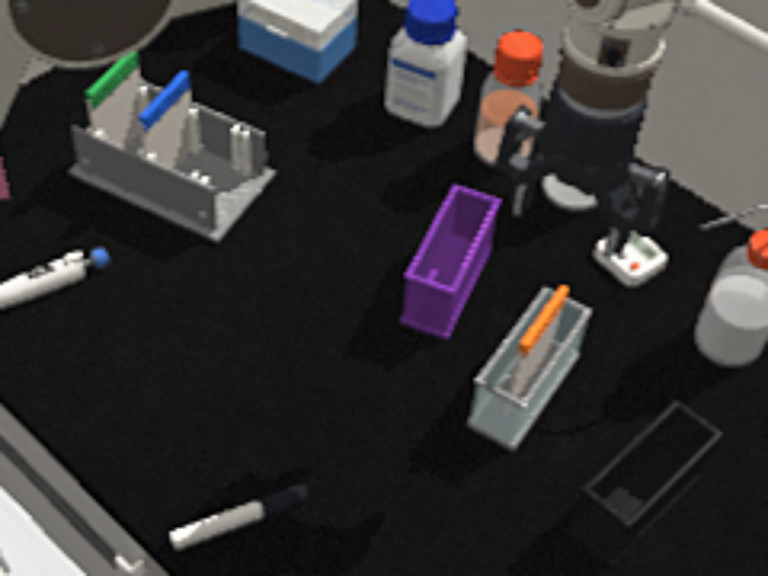

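```bash
python3 -c "
from h import *
o=get_obs();c=camera('wrist')
a=ray(c,(287,140),.128,o);b=ray(c,(287.5,253),.128,o);t=[ray(c,p,.08,o) for p in((257,101),(323,101),(261,260),(318,260))]
ctr=sum(t)/4;p=(a+b)/2;y=np.radians(11.3)
d=(p-ctr)[:2];print(np.linalg.norm(a-b),ctr,p,'x',d@[np.cos(y),np.sin(y)],'y',d@[-np.sin(y),np.cos(y)])
job_done()"
```

```text
0.0848713937702191 [ 0.59403329 -0.23988826  0.08      ] [ 0.59404443 -0.24231577  0.128     ] x -0.00046473347350225644 y -0.002382637048967077
the job is handed in; nothing more can be done
```

I lifted the orange plate straight up out of its slot and carried it to the grey-rimmed clear tank. I lowered it until the floor pushed back with about 8 N, then opened the fingers gradually and withdrew upward. The job was handed in at about 14 s on the clock, of the 46 s allowed.

**Last checks:**
- **Orange plate:** it stands nearly vertical in the tank. Its strip is within about 0.5 mm (x) and 2.4 mm (y) of the tank's middle.
- **Blue and green plates:** their strip positions in the top view are the same as at the start.
- **Gripper:** it is open and about 110 mm above the plate, touching nothing.

**Disagreements:**
- The top and wrist views differed by about 2 mm on the strip and tank positions. The last wrist picture, taken before the arm had fully settled, put the tank's centre about 6 mm nearer in x.
- The gripper read 8 mm on the 9 mm strip.
- During release the arm dropped about 4 mm with the plate already on the floor. The force reading at the end of that move was near zero and the last pictures show nothing disturbed.

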